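# Mesh the deep socket on the stud installer and hold it down

### The job

Pick up the green deep socket and fit it upright, mouth down, over the hex nut of the blue wheel stud installer: turn it until the flats mesh, slide it home and push the brass spring collar right down. Finish while still gripping the socket and pressing the collar down; do not let go. Leave the canister, the saucer and the clip tray where they are.

Things in the scene. Friction and masses are not known exactly. Their poses are not given: they have to be found in the camera images.
- installer: Blue aluminium wheel stud installer, fixed on the shelf. Origin: centre of the underside at shelf height, z up. Base plate 120 (x) x 90 (y) x 10 mm, round blue body of diameter 66 mm up to height 58 mm, then on the same axis an upright steel hex nut that does not turn (see hex_top). Two flats of the nut face the installer's +x and -x, the others follow every 60 degrees.
- hex_top (a point): Centre of the hex nut's top, on its axis, 92 mm above the shelf. The nut is 27 mm across flats, 31.2 mm across corners, its flats end at height 89 mm; the last 3 mm are a round pilot of diameter 26.4 mm. z up.
- collar (a joint): Brass spring collar round the nut, outer diameter 52, inner 34 mm; its flat top is at height 74 mm when free. Value: how far it is pressed down, 0 to 0.010 m (stop). The spring pushes up with about 5 N when free, about 13 N fully down, and returns the collar when released.
- collar_top (a point): Centre of the collar's flat top; moves down with the collar.
- socket: Green steel deep socket, loose, standing mouth down. Round, diameter 42 mm, 80 mm tall, 0.25 to 0.47 kg. Origin: centre of its lower rim (mouth), z up to the drive end. Two flats of its hex bore face the socket's +x and -x, the others follow every 60 degrees. The top shows a dark 19 mm square drive hole with sides along the socket's x and y. Best gripped in the upper half.
- socket_mouth (a point): Centre of the socket's lower rim (same point as the socket's origin). Hex bore 34 mm deep, 29 mm across flats, 2 mm wider than the nut: it meshes within about 8 degrees of true, otherwise it stops on the nut with the mouth 89 mm above the shelf.
- canister: Clear plastic canister with grey screw top, full of studs, diameter 88 mm, 105 mm tall, loose, origin under its centre. Bystander.
- saucer: White ceramic saucer, diameter 140 mm, 20 mm high, loose, origin under its centre. Bystander.
- clip_tray: Black plastic clip tray, 90 (x) x 120 (y) x 35 mm with a hinged flap that may stand ajar (up to about 120 mm high with its knob), loose, origin under its centre. Bystander.

How it is judged (in metres and radians):
On the way, in this order (a step that is already met when the one before it is completed fails the run):
1. the socket is lifted clear of the shelf in the gripper (height (world z) of socket_mouth above 0.03 m and contact force between the fingers and socket above 1 N), for 0.2 s.
2. the socket has meshed: its mouth has slid at least 5 mm down the flats of the nut (z of socket_mouth in the frame of installer below 0.084 m and horizontal distance between socket_mouth and hex_top below 0.004 m and contact force between the fingers and socket above 1 N), for 0.1 s.
At the end, for the whole second after the job is handed in: The socket sits over the hex nut (axes within 4 mm and 0.1 rad, mouth no more than 70 mm above the shelf), presses the collar down by at least 7 of its 10 mm, is still gripped by the fingers and at rest; canister, saucer and clip tray within 30 mm of where they stood (value of joint collar above 0.007 m and horizontal distance between socket_mouth and hex_top below 0.004 m and z of socket_mouth in the frame of installer below 0.07 m and angle between the z axis of socket and the z axis of installer, either way round below 0.1 rad and contact force between socket and installer above 3 N and contact force between the fingers and socket above 2 N and linear speed of socket below 0.02 m/s and distance of each of canister, saucer, clip_tray from where it was at the start of the episode below 0.03 m); the arm keeps its last pose, push and grip.
It fails at once if a bystander is moved by more than 30 mm (distance of any of canister, saucer, clip_tray from where it was at the start of the episode above 0.03 m).
It also fails if it takes over 40 s, if anything falls off the work surface, if the arm or the gripper's body presses on something with over 40 N, if the wrist force passes 120 N, or if a joint passes its speed limit or range.

### The arm

A 7-joint arm with a two-finger parallel gripper is mounted at the origin on the work surface. World frame = base frame: x ahead of the robot, y to its left, z up, the work surface at z = 0. Lengths are in mm, angles in rad, forces in N, time in s.
With the tool pointing down it reaches from about 400 to 850 mm from the base axis. Payload 6.9 kg.
Tool frame: the origin (TCP) lies midway between the tips of the shut fingers; the grasp point (between the pads) lies 19 mm behind it; z points along the fingers, y is the direction in which the jaws open and shut (so a half turn about z gives the same grasp; the last joint's range is limited). The gripper opens to 85 mm and grips with 20 to 120 N. Pads are 22 mm wide; open, the fingers measure 114 mm over their backs; the gripper's body (76 mm by 85 mm) begins 54 mm behind the grasp point. The pads swing forward as they close: fully open they stand 13 mm farther back than shut.
Start: joints at [1.444, 0.507, -0.238, 1.5, 0.126, 1.149, -0.155], TCP at [143.552, -608.28, 231.275] pointing down, gripper open.
Joint ranges: [-3.08, 3.08], [-0.24, 2.05], [-1.43, 1.35], [0, 2.5], [-1.52, 4.66], [0.17, 1.96], [-2.89, 2.89]. Speed limits (rad/s): [2.39, 2.39, 3.14, 3.14, 3.14, 3.14, 3.14].

### API

Orientations are given as a unit quaternion [w, x, y, z].
In Python, from plant import r gives the robot as it stands.
- The arm moves only by the shell command python3 -m handwheel 'ROWS'. ROWS is JSON, a list that holds one entry, the list of rows, each a list of 7 numbers: the shift along the tool's x, y, z in units of 50 mm (1.0 is 50 mm), then the turn, a rotation vector about the tool's x, y, z in units of 5 degrees (1.0 is 5 degrees), then the finger opening in mm, from 0 to 85.4. A call has 1 to 20 rows; each row is the pose to reach, as a shift and turn from the pose measured when the call began, along the tool's axes at that moment; what a row does not reach only later rows make up. A row lasts 1/8 s, in which the tool goes at most 62.5 mm and 10.7 degrees, less where a joint would pass 70% of its speed; a pose out of reach is approached as far as the arm can. A call with a gripper value outside its range is refused whole. The fingers move at their own pace and stop on an object; the grip force is fixed at half the most. Time passes only in rows, so rows that repeat a pose let the fingers close. It gives the time, the measured TCP pose, the force and the opening at its end, in the units of the state.
- r.get_obs(): the state, without advancing time (a new reading comes with each control period).
- r.get_image(name): name is "side" or "top" or "wrist"; returns a dict with "pixels" (420x560x3 uint8, red, green, blue), "intrinsics" (3x3 intrinsics, pixels), "extrinsics" (4x4, takes a point from world to camera coordinates); the wrist camera has in their place "T_tool_cam" (4x4, takes a point from camera to tool coordinates, whose origin is the TCP and whose axes are the flange's). Camera axes: x right, y down, z forward; pixel columns grow to the right and rows downward; lengths in mm; the calibration is good to about 2 mm. A picture is of the moment at which its call begins: read the wrist's pose just before it. There is no depth.
- r.job_done(): hands the job in, once; it reports no verdict.
The state is a dict: "clock": time; "joint_positions": joint angles; "qvel": joint speeds; "joint_torque": joint torques, N m; "tool_pos": TCP position; "ee_rot": TCP orientation; "contact_force": force on the tool from outside, world axes, zero at the start; "ft_torque": the same for the moment, N m; "opening": finger opening in mm.
Only numpy, scipy, OpenCV 4.12 (cv2) and the standard library are available. Lean on these libraries where they do the work, as an engineer would, in place of code of your own. Each camera call takes 0.05 s, during which the arm holds its last target. There are 200 camera calls.

## Working session

There is one attempt and no reset: what is moved stays moved. The work goes in short steps, Python scripts to look and compute and a shell command to move; the robot and the scene stay as the last step left them, time stands still between calls to the robot, and variables do not carry over. Pictures are saved under pics/ and viewed, about 8 in all and at most 12, crops included, and the job is handed in when it is done.

```bash
ls; mkdir -p pics; python3 - <<'E'
from plant import r
import cv2,numpy as np
o=r.get_obs();print(o)
for n in("top","side"):
    d=r.get_image(n);cv2.imwrite(f"pics/{n}0.png",d["pixels"][:,:,::-1]);np.savez(f"{n}.npz",K=d["intrinsics"],E=d["extrinsics"]);print(d["intrinsics"],d["extrinsics"])
d=r.get_image("wrist");cv2.imwrite("pics/w0.png",d["pixels"][:,:,::-1]);print(d["T_tool_cam"],d.keys())
E
```

```text
pics
{'clock': 0.0, 'joint_positions': array([ 1.44447881,  0.5083708 , -0.23749619,  1.50113183,  0.125701  ,
        1.14889097, -0.15476712]), 'qvel': array([-0.00088272,  0.00038359, -0.00077516, -0.00106759,  0.00181569,
        0.00050579, -0.0006183 ]), 'joint_torque': array([ 1.18108260e-04, -6.20595074e+01, -2.18583338e+00, -2.49647748e+01,
        1.29420008e-02,  1.19857863e-02, -2.76892877e-05]), 'tool_pos': array([ 143.3856857 , -607.81658814,  230.40855225]), 'ee_rot': array([-8.97608751e-04,  9.93288214e-01,  1.15662015e-01, -1.26379843e-04]), 'contact_force': array([-0.20269195, -1.01350713, -0.09172009]), 'ft_torque': array([-0.00230867, -0.02833578, -0.03103276]), 'opening': 85.11631379777275}
[[462.7294343    0.         284.28621686]
 [  0.         462.7294343  204.27062877]
 [  0.           0.           1.        ]] [[-2.19136337e-02 -9.99568732e-01 -1.95484610e-02  8.75388810e+00]
 [-9.84317033e-01  2.49944686e-02 -1.74628904e-01  6.42699500e+02]
 [ 1.75042196e-01  1.54151293e-02 -9.84440249e-01  1.09901761e+03]
 [ 0.00000000e+00  0.00000000e+00  0.00000000e+00  1.00000000e+00]]
[[544.0356866    0.         291.32679879]
 [  0.         544.0356866  204.45160678]
 [  0.           0.           1.        ]] [[-9.94582609e-01 -1.03309411e-01 -1.15152191e-02  6.13779647e+02]
 [-5.63239776e-02  6.28695467e-01 -7.75609193e-01  1.21392640e+02]
 [ 8.73672949e-02 -7.70758831e-01 -6.31108374e-01  1.44924645e+03]
 [ 0.00000000e+00  0.00000000e+00  0.00000000e+00  1.00000000e+00]]
[[-3.13919217e-04 -9.51225788e-01 -3.08495383e-01  7.95435582e+01]
 [ 9.99999589e-01 -5.60910980e-04  7.11951987e-04 -1.37261092e-01]
 [-8.50265538e-04 -3.08495033e-01  9.51225574e-01 -1.41862288e+02]
 [ 0.00000000e+00  0.00000000e+00  0.00000000e+00  1.00000000e+00]] dict_keys(['pixels', 'intrinsics', 'T_tool_cam'])
```

View pics/top0.png

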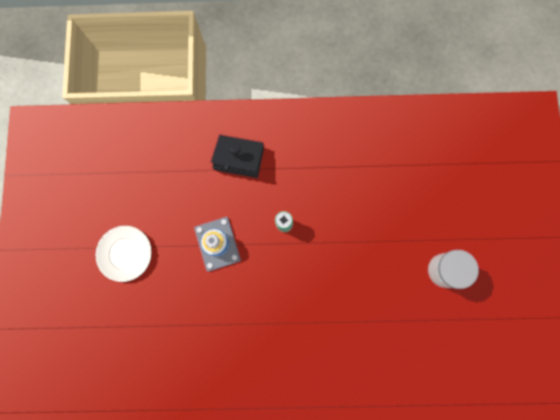

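View pics/side0.png

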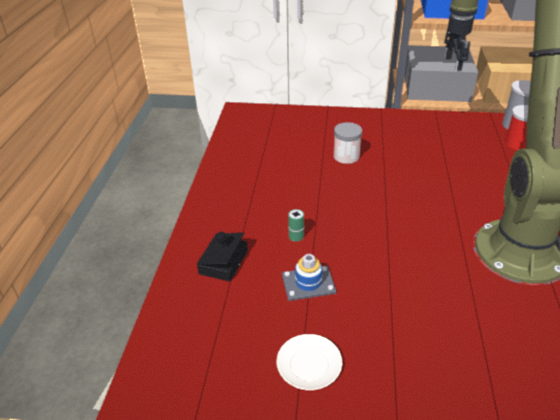

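The top view shows the installer near (214,242), the socket near (284,219), the tray at (238,156), the saucer at (124,253) and the canister at (455,270). I'll enlarge the socket and installer.

```bash
cat > h.py <<'E'
import cv2,numpy as np
from plant import r
def ray(n,u,v,z):
    d=np.load(f"{n}.npz");K,E=d["K"],d["E"];R,t=E[:3,:3],E[:3,3]
    c=-R.T@t;w=R.T@np.linalg.solve(K,[u,v,1]);return (c+w*(z-c[2])/w[2])
E
python3 - <<'E'
import cv2,numpy as np
from h import *
a=cv2.imread("pics/top0.png")[195:280,185:305];a=cv2.resize(a,None,fx=6.5,fy=6.5,interpolation=cv2.INTER_CUBIC);cv2.imwrite("pics/c1.png",a);print(a.shape)
for n,p in dict(sock=(284,218.5,80),inst=(212.5,241,92),tray=(238,155,40),saucer=(124,253,15),can=(459,269,105)).items():print(n,ray("top",*p))
for n,p in dict(sock=(296,214,80),inst=(309,258,92)).items():print(n,ray("side",*p))
E
```

```text
(552, 780, 3)
sock [603.43980199  -5.33949287  80.        ]
inst [551.53829839 166.76445786  92.        ]
tray [778.20188118 110.75738773  40.        ]
saucer [533.9440226  407.06088461  15.        ]
can [ 471.60417629 -408.53080232  105.        ]
sock [6.03640715e+02 2.03687295e-01 8.00000000e+01]
inst [555.30090748 174.50193218  92.        ]
```

View pics/c1.png

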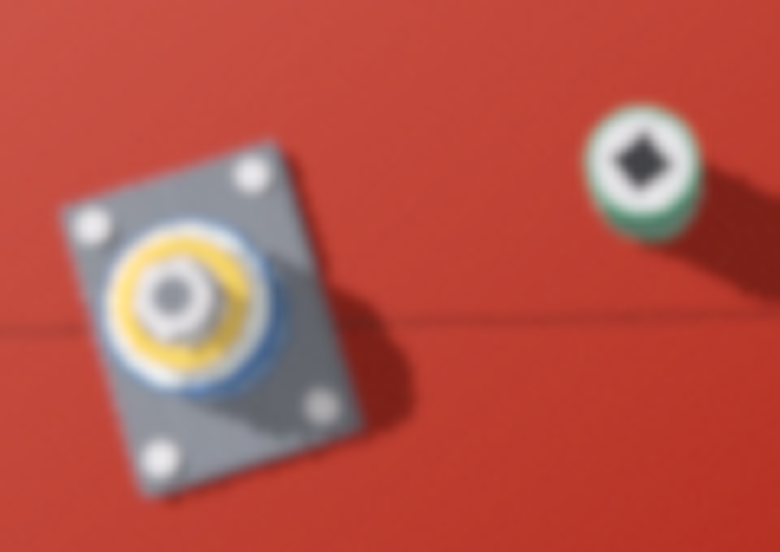

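```bash
cat >> h.py <<'E'
from scipy.spatial.transform import Rotation as Rt
def pose():
    o=r.get_obs();q=o["ee_rot"];return np.array(o["tool_pos"]),Rt.from_quat([q[1],q[2],q[3],q[0]]),o
def row(p,yaw):
    """tool straight down, tool x at world yaw (deg)"""
    P,R,o=pose();T=Rt.from_euler('z',yaw,degrees=True)*Rt.from_euler('x',180,degrees=True)
    return np.round(np.r_[R.inv().apply(np.array(p)-P)/50,np.degrees((R.inv()*T).as_rotvec())/5],3)
def yaw():
    x=pose()[1].apply([1,0,0]);return np.degrees(np.arctan2(x[1],x[0]))
def shot(name):
    P,R,o=pose();d=r.get_image("wrist");np.savez(name+".npz",P=P,R=R.as_matrix(),K=d["intrinsics"],T=d["T_tool_cam"])
    cv2.imwrite(f"pics/{name}.png",d["pixels"][:,:,::-1])
def wray(name,u,v,z):
    d=np.load(name+".npz");T=d["T"];c=d["R"]@T[:3,3]+d["P"];w=d["R"]@T[:3,:3]@np.linalg.solve(d["K"],[u,v,1]);return c+w*(z-c[2])/w[2]
E
python3 - <<'E'
from h import *
f=lambda x,y:(185+(x+.5)/6.5-.5,195+(y+.5)/6.5-.5)
print("sock",ray("top",*f(642,160),80),"nut",ray("top",*f(175,297),92))
c=np.array([ray("top",*f(*q),10) for q in[(62,208),(275,143),(364,432),(145,498)]]);print(c)
print("centre",c.mean(0));
for a,b in[(3,0),(2,1)]: d=c[b]-c[a];print(np.linalg.norm(d),np.degrees(np.arctan2(d[1],d[0])))
for a,b in[(0,1),(3,2)]: d=c[b]-c[a];print(np.linalg.norm(d),np.degrees(np.arctan2(d[1],d[0]))+90)
print(row([600,50,230],yaw()),yaw(), r.get_image("wrist")["intrinsics"])
E
```

```text
sock [601.77862754  -3.71213941  80.        ] nut [553.34852468 169.1750581   92.        ]
[[598.33430283 228.88640617  10.        ]
 [622.38745048 143.88331276  10.        ]
 [506.91374443 108.9201869   10.        ]
 [483.2151339  194.89234906  10.        ]]
centre [552.71265791 169.14556372  10.        ]
120.03340773754275 16.451580581540846
120.65072299636543 16.845261414980577
88.34070297265534 15.799810744803636
89.17867910485248 15.411107180475426
[ 1.1911e+01 -1.0709e+01  2.7000e-02 -1.6000e-02  1.0000e-03 -0.0000e+00] 13.28006975013546 [[302.84116066   0.         276.4918583 ]
 [  0.         302.84116066 210.65329604]
 [  0.           0.           1.        ]]
```

```bash
python3 -m handwheel '[[[11.9,-10.7,0,0,0,0,85],[11.9,-10.7,0,0,0,0,85],[11.9,-10.7,0,0,0,0,85],[11.9,-10.7,0,0,0,0,85],[11.9,-10.7,0,0,0,0,85],[11.9,-10.7,0,0,0,0,85],[11.9,-10.7,0,0,0,0,85],[11.9,-10.7,0,0,0,0,85],[11.9,-10.7,0,0,0,0,85],[11.9,-10.7,0,0,0,0,85],[11.9,-10.7,0,0,0,0,85],[11.9,-10.7,0,0,0,0,85],[11.9,-10.7,0,0,0,0,85],[11.9,-10.7,0,0,0,0,85],[11.9,-10.7,0,0,0,0,85],[11.9,-10.7,0,0,0,0,85],[11.9,-10.7,0,0,0,0,85],[11.9,-10.7,0,0,0,0,85]]]'
python3 - <<'E'
from h import *
P,R,o=pose();print(P,yaw(),o["joint_positions"],o["clock"])
shot("w1")
a=cv2.imread("pics/w1.png");cv2.imwrite("pics/w1b.png",cv2.resize(a,None,fx=1.42,fy=1.42,interpolation=cv2.INTER_CUBIC))
E
```

```text
clock: 2.45
tool_pos: [599.5, 48.6, 231.6]
ee_rot: [-0.0, 0.993, 0.115, 0.0]
contact_force: [-0.3, -0.2, -0.0]
opening: 84.9
[599.50808602  48.57871882 231.5634109 ] 13.214939501186208 [ 0.16334332  0.49040653 -0.45426466  1.5633487   0.2284753   1.14076907
 -1.68015612] 2.45
```

View pics/w1b.png

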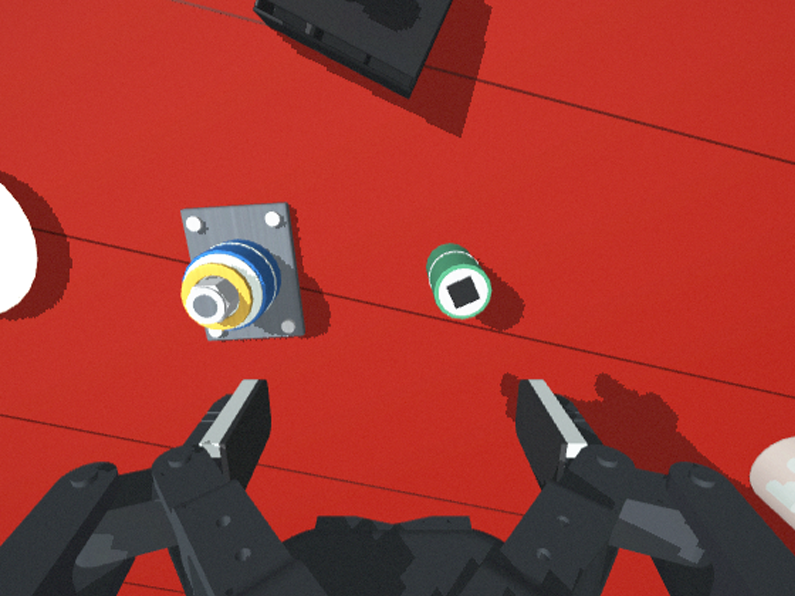

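The wrist view shows the socket top at (463,292) with its square hole tilted about 20-25°, and the nut top at (209,305). An enlarged crop will give me the corners of the square and the nut.

```bash
python3 - <<'E'
from h import *
a=cv2.imread("pics/w1.png")
s=lambda y,x:cv2.resize(a[y:y+56,x:x+40],None,fx=10,fy=10,interpolation=cv2.INTER_CUBIC)
cv2.imwrite("pics/c2.png",np.hstack([s(177,305),s(177,127)]))
E
```

```text
(no output)
```

View pics/c2.png

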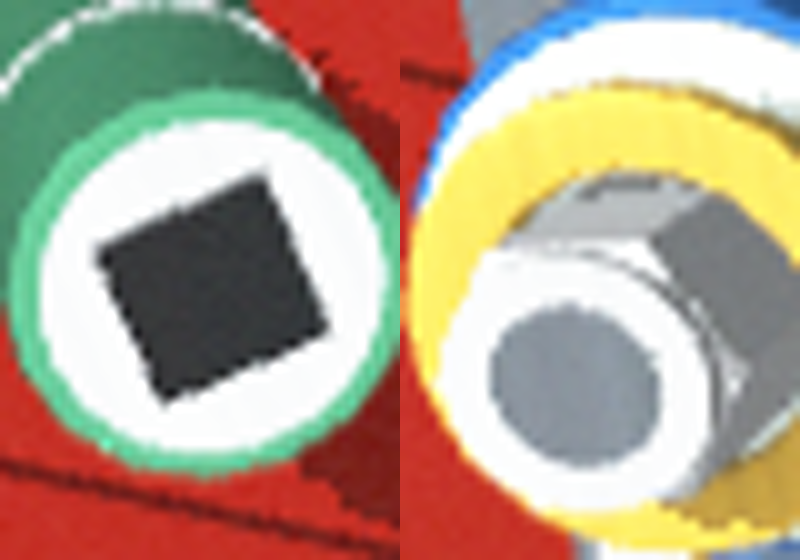

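```bash
python3 - <<'E'
from h import *
f=lambda x,y,x0:(x0+(x+.5)/10-.5,177+(y+.5)/10-.5)
c=np.array([wray("w1",*f(*q,305),80) for q in[(95,245),(262,168),(330,328),(165,405)]])
print("sock",c.mean(0))
for a,b in[(0,1),(3,2),(1,2),(0,3)]: d=c[b]-c[a];print(np.linalg.norm(d),np.degrees(np.arctan2(d[1],d[0]))%90)
print("nut",wray("w1",*f(177,385,127),92))
g=[wray("w1",*f(*q,127),89) for q in[(120,240),(255,240),(340,375)]];print(g)
for a,b in[(0,1),(1,2)]: d=g[b]-g[a];print(np.linalg.norm(d),np.degrees(np.arctan2(d[1],d[0]))%60)
E
```

```text
sock [601.29998697  -2.30087611  80.        ]
18.247954008728104 39.242259746180935
18.382624870347232 40.002257642900865
18.53863680387605 38.23056168895107
18.78521767353154 37.837932897254376
nut [554.06177699 171.28210588  92.        ]
[array([566.50467356, 179.27088448,  89.        ]), array([569.51493177, 166.43296856,  89.        ]), array([557.49066212, 156.77242308,  89.        ])]
13.186119200935853 43.19641359284876
15.42430547989726 38.77911132802933
```

```bash
python3 - <<'E'
from h import *
c=np.array([wray("w1",u/1.42,v/1.42,10) for u,v in[(181,210),(289,204),(303,334)]])
for a,b in[(0,1),(1,2)]: d=c[b]-c[a];print(np.linalg.norm(d),np.degrees(np.arctan2(d[1],d[0]))%90)
print((c[0]+c[2])/2)
print(row([601.5,-3,110],yaw()),row([601.5,-3,41],yaw()))
E
```

```text
90.40499683811906 16.303413794395354
116.41753709221099 15.230240421259623
[554.48169076 170.52479     10.        ]
[-0.2    1.019  2.43  -0.01  -0.003  0.   ] [-2.00e-01  1.02e+00  3.81e+00 -1.00e-02 -3.00e-03  0.00e+00]
```

```bash
python3 -m handwheel '[[[-0.2,1.02,0.5,0,0,0,85],[-0.2,1.02,1.5,0,0,0,85],[-0.2,1.02,2.4,0,0,0,85],[-0.2,1.02,3.0,0,0,0,85],[-0.2,1.02,3.5,0,0,0,85],[-0.2,1.02,3.81,0,0,0,85],[-0.2,1.02,3.81,0,0,0,85],[-0.2,1.02,3.81,0,0,0,60],[-0.2,1.02,3.81,0,0,0,40],[-0.2,1.02,3.81,0,0,0,25],[-0.2,1.02,3.81,0,0,0,20],[-0.2,1.02,3.81,0,0,0,20],[-0.2,1.02,3.81,0,0,0,20],[-0.2,1.02,3.81,0,0,0,20]]]'
```

```text
clock: 4.25
tool_pos: [602.2, -3.0, 42.2]
ee_rot: [-0.0, 0.993, 0.115, 0.001]
contact_force: [-0.4, 0.8, 5.5]
opening: 40.9
```

```bash
python3 -m handwheel '[[[0,0,-0.4,0,0,0,20],[0,0,-1,0,0,0,20],[0,0,-1.7,0,0,0,20],[0,0,-2.3,0,0,0,20],[0,0,-2.3,0,0,0,20],[0,0,-2.3,0,0,0,20]]]'
python3 - <<'E'
from h import *
P,R,o=pose();print(P,yaw(),o["contact_force"],o["ft_torque"],o["opening"])
shot("w2")
a=cv2.imread("pics/w2.png");cv2.imwrite("pics/w2b.png",cv2.resize(a,None,fx=1.42,fy=1.42,interpolation=cv2.INTER_CUBIC))
print(row([554,170,155],yaw()+7.4))
E
```

```text
clock: 5.0
tool_pos: [601.1, -3.3, 156.0]
ee_rot: [-0.0, 0.993, 0.115, 0.0]
contact_force: [1.0, 0.1, -3.3]
opening: 40.8
[601.12631725  -3.33303485 156.02150877] 13.223001433582152 [ 1.04597402  0.07464742 -3.3224098 ] [0.02790917 0.01509171 0.03405805] 40.77685429503975
[-0.121 -3.59   0.015 -0.007  0.005 -1.48 ]
```

View pics/w2b.png

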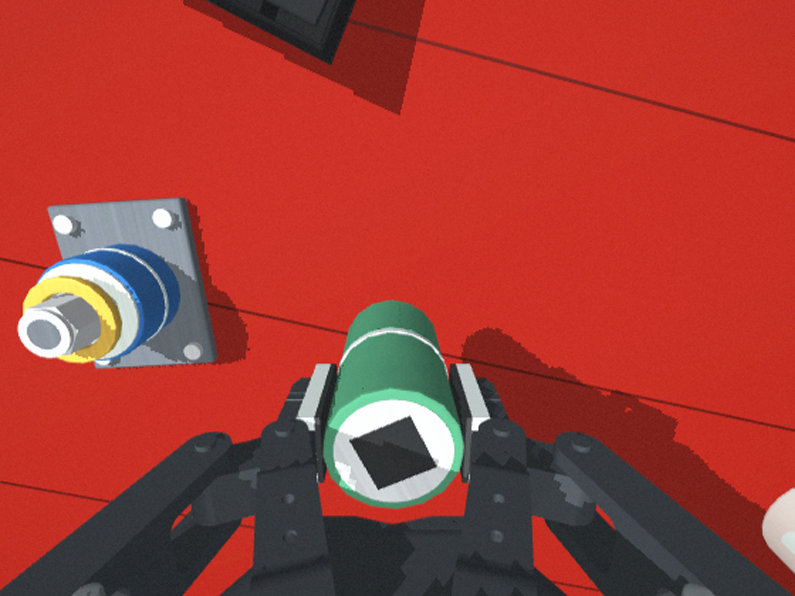

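The socket is held upright, with its top centre at about (393,453). The nut hole centre is at (45,332).

```bash
python3 - <<'E'
from h import *
c=np.array([wray("w2",u/1.42,v/1.42,194) for u,v in[(349,442),(412,416),(437,465),(375,490)]])
m=c.mean(0);P,R,o=pose();print("sock",m,"rel tool",R.inv().apply(m-P))
for a,b in[(0,1),(3,2),(1,2),(0,3)]: d=c[b]-c[a];print(np.linalg.norm(d),np.degrees(np.arctan2(d[1],d[0]))%90)
n=wray("w2",45/1.42,332/1.42,92);print("nut",n)
c=np.array([wray("w2",u/1.42,v/1.42,10) for u,v in[(49,207),(185,198),(216,361)]]);print((c[0]+c[2])/2)
for a,b in[(0,1),(1,2)]: d=c[b]-c[a];print(np.linalg.norm(d),np.degrees(np.arctan2(d[1],d[0]))%90)
E
```

```text
sock [600.23902397  -3.64228718 194.        ] rel tool [ -0.79453674   0.11126144 -38.34964325]
19.747063167094538 38.77880799546335
20.17933526434529 39.3825891631711
18.02559092429307 37.739662426630986
18.25102136149937 36.39834644942175
nut [555.27977363 170.12534295  92.        ]
[554.68115408 168.77728267  10.        ]
90.49024380036411 16.866800245972414
117.62448780854423 15.831738032484395
```

```bash
python3 -m handwheel '[[[-0.05,-0.8,0,0,0,-0.4,20],[-0.1,-1.6,0,0,0,-0.8,20],[-0.1,-2.4,0,0,0,-1.2,20],[-0.1,-3.1,0,0,0,-1.55,20],[-0.1,-3.59,0,0,0,-1.55,20],[-0.1,-3.59,0,0,0,-1.55,20],[-0.1,-3.59,0,0,0,-1.55,20]]]'
python3 - <<'E'
from h import *
P,R,o=pose();print(P,yaw(),o["contact_force"],o["opening"],o["clock"])
shot("w3")
a=cv2.imread("pics/w3.png")[180:400,130:430];cv2.imwrite("pics/w3b.png",cv2.resize(a,None,fx=2.6,fy=2.6,interpolation=cv2.INTER_CUBIC))
b=r.get_image("side")["pixels"][:,:,::-1];cv2.imwrite("pics/s3.png",b)
cv2.imwrite("pics/s3c.png",cv2.resize(b[190:310,240:390],None,fx=5,fy=5,interpolation=cv2.INTER_CUBIC))
print(row([555,170.2,110],yaw()))
E
```

```text
clock: 5.92
tool_pos: [554.8, 169.1, 154.7]
ee_rot: [0.0, 0.983, 0.182, -0.001]
contact_force: [0.2, -0.9, -2.9]
opening: 40.7
[554.82316949 169.05117463 154.7100072 ] 20.939740492316176 [ 0.23091823 -0.8856236  -2.86585413] 40.73734705484633 5.925
[ 0.009 -0.031  0.902  0.001  0.02   0.   ]
```

View pics/w3b.png

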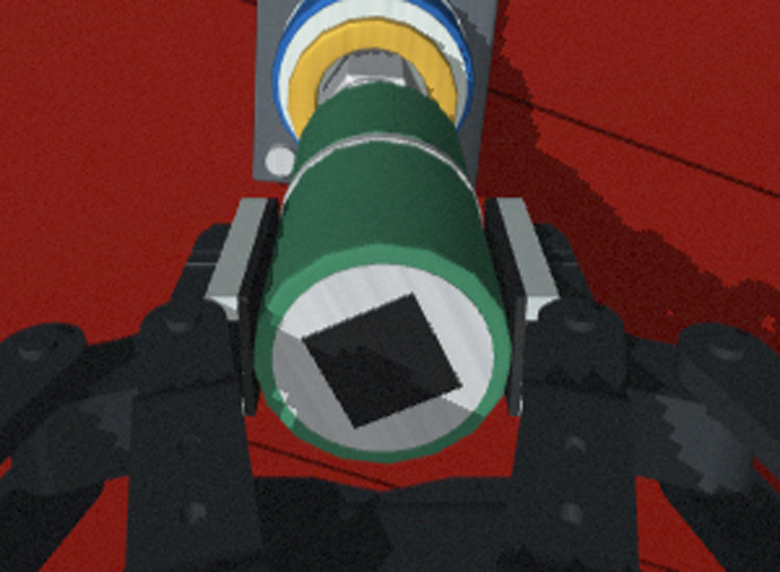

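View pics/s3c.png

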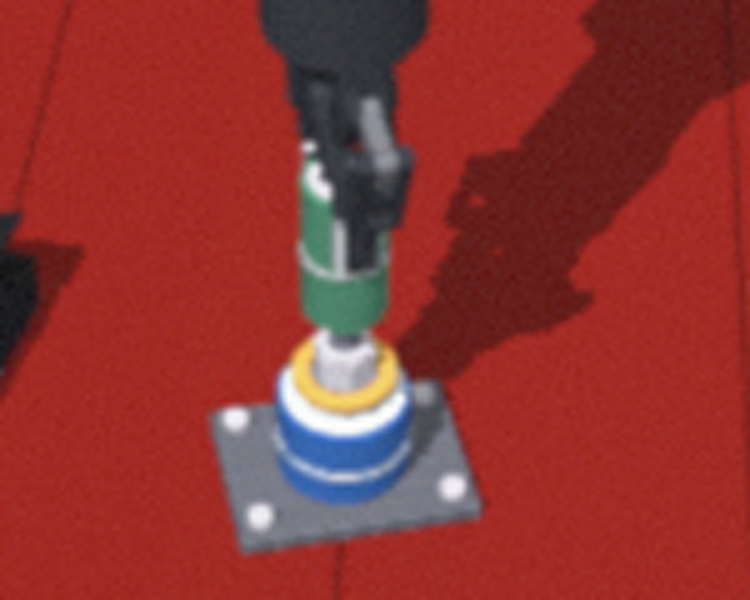

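The wrist view shows the collar and body centred at about crop column 373, with the socket at about 382. The nut is therefore slightly towards tool -y. I'll turn that into millimetres.

```bash
python3 - <<'E'
from h import *
d=np.load("w3.npz");P,R=d["P"],Rt.from_matrix(d["R"])
for nm,u,v,z in[("body",372.5,80,50),("collar",374,85,74),("sockring",382,180,140),("socktop",382,354,192.5),("sq",382,361,192.5)]:
    w=wray("w3",130+u/2.6,180+v/2.6,z);print(nm,w,R.inv().apply(w-P)[:2])
E
```

```text
body [553.13345581 171.24309276  50.        ] [-0.54059336 -2.65659334]
collar [559.25818043 172.84830064  74.        ] [ 5.69503967 -1.96562368]
sockring [560.2787696  170.84995115 140.        ] [5.77384103 0.26899499]
socktop [555.53963447 169.1646771  192.5       ] [0.61798153 0.15205351]
sq [554.3194602  168.69758817 192.5       ] [-0.68853568  0.15222118]
```

```bash
python3 -m handwheel '[[[0.015,-0.04,0.1,0,0,0,20],[0.015,-0.04,0.3,0,0,0,20],[0.015,-0.04,0.4,0,0,0,20],[0.015,-0.04,0.44,0,0,0,20],[0.015,-0.04,0.48,0,0,0,20],[0.015,-0.04,0.52,0,0,0,20],[0.015,-0.04,0.54,0,0,0,20],[0.015,-0.04,0.54,0,0,0,20]]]'; python3 -c "
from h import *
print(pose()[0],yaw(),pose()[2]['ft_torque'],pose()[2]['contact_force'])"
```

```text
clock: 7.02
tool_pos: [555.7, 171.1, 130.2]
ee_rot: [0.0, 0.983, 0.181, 0.0]
contact_force: [-3.3, -2.0, 12.5]
opening: 41.0
[555.72815219 171.06126976 130.18593449] 20.863851593623252 [-0.43032886  1.00481673  0.03011434] [-3.31152801 -2.02858921 12.47226448]
```

Contact came with the mouth at about 88-89 mm, so the pilot is inside and the flats are clashing. That is the 30° ambiguity of the square hole, so I'll unload slightly, turn -30° in world and press again.

```bash
python3 -m handwheel '[[[-0.01,0,-0.02,0,0,0,20],[-0.01,0,-0.02,0,0,1.5,20],[-0.01,0,-0.02,0,0,3,20],[-0.01,0,-0.02,0,0,4.5,20],[-0.01,0,-0.02,0,0,6,20],[-0.01,0,-0.02,0,0,6,20],[-0.01,0,0.03,0,0,6,20],[-0.01,0,0.08,0,0,6,20],[-0.01,0,0.12,0,0,6,20],[-0.01,0,0.12,0,0,6,20]]]'; python3 -c "
from h import *
print(pose()[0],yaw(),pose()[2]['ft_torque'],pose()[2]['contact_force'])"
```

```text
clock: 8.28
tool_pos: [555.2, 170.8, 123.9]
ee_rot: [0.0, 0.997, -0.079, 0.0]
contact_force: [0.5, -0.2, -3.0]
opening: 40.7
[555.1771732  170.75297472 123.94166363] -9.11819919054347 [-0.04501442  0.0241973   0.00415244] [ 0.48381904 -0.16800233 -2.99502907]
```

It meshed and now slides freely, with the mouth at about 82 mm. Next I'll push the collar down.

```bash
python3 -m handwheel '[[[0,0,0.06,0,0,0,20],[0,0,0.12,0,0,0,20],[0,0,0.18,0,0,0,20],[0,0,0.24,0,0,0,20],[0,0,0.3,0,0,0,20],[0,0,0.35,0,0,0,20],[0,0,0.38,0,0,0,20],[0,0,0.38,0,0,0,20],[0,0,0.38,0,0,0,20]]]'; python3 -c "
from h import *
print(pose()[0],yaw(),pose()[2]['ft_torque'],pose()[2]['contact_force'])"
```

```text
clock: 9.4
tool_pos: [555.4, 170.8, 106.0]
ee_rot: [0.0, 0.997, -0.08, 0.001]
contact_force: [-3.0, -1.3, 9.5]
opening: 40.8
[555.37204826 170.78758016 106.00281444] -9.121292416028899 [-0.50380403  0.75171137 -0.03552228] [-3.01375281 -1.26203522  9.53395504]
```

```bash
python3 -m handwheel '[[[0,0,0.03,0,0,0,20],[0,0,0.06,0,0,0,20],[0,0,0.08,0,0,0,20],[0,0,0.08,0,0,0,20],[0,0,0.08,0,0,0,20]]]'; python3 - <<'E'
from h import *
P,R,o=pose();print(P,yaw(),o['ft_torque'],o['contact_force'],o["opening"])
b=r.get_image("side")["pixels"][:,:,::-1]
cv2.imwrite("pics/s4c.png",cv2.resize(b[190:310,240:390],None,fx=5,fy=5,interpolation=cv2.INTER_CUBIC))
E
```

```text
clock: 10.02
tool_pos: [555.7, 170.8, 105.7]
ee_rot: [0.0, 0.997, -0.08, 0.002]
contact_force: [-9.8, -3.6, 32.8]
opening: 40.5
[555.6853646  170.80428019 105.70193697] -9.121547765598347 [-1.28240951  2.38563452  0.02273567] [-9.77708647 -3.61673489 32.75489787] 40.504026482151474
```

View pics/s4c.png

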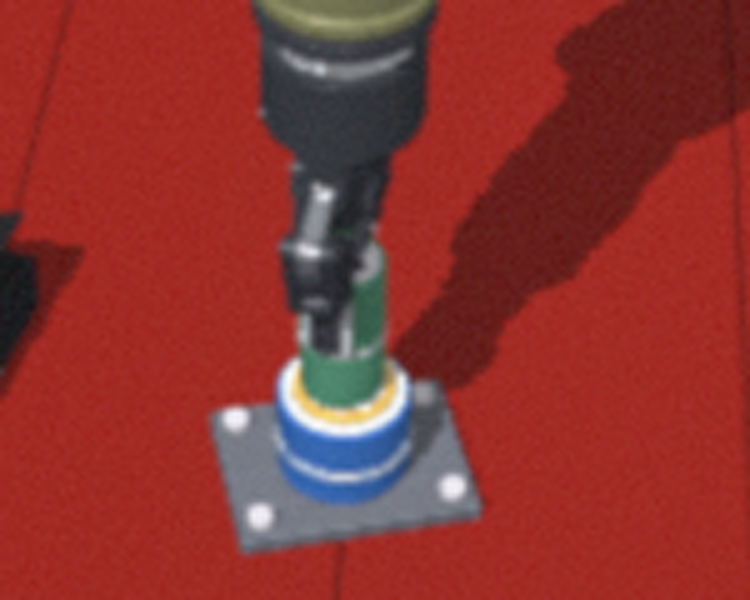

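The collar sits level with the body rim, and force jumped without motion, so it is on its stop. I'll ease the load slightly and hold.

```bash
python3 -m handwheel '[[[-0.01,0,0.05,0,0,0,20],[-0.01,0,0.05,0,0,0,20],[-0.01,0,0.05,0,0,0,20],[-0.01,0,0.05,0,0,0,20]]]'; python3 - <<'E'
from h import *
P,R,o=pose();print(P,R.apply([0,0,1]),o['contact_force'],o["opening"],abs(o["qvel"]).max())
if o['contact_force'][2]>13: print(r.job_done())
E
```

```text
clock: 10.58
tool_pos: [555.5, 170.8, 105.8]
ee_rot: [0.0, 0.997, -0.08, 0.003]
contact_force: [-7.2, -3.6, 23.6]
opening: 40.8
[555.47361475 170.84547048 105.82795618] [ 0.00684787 -0.00125399 -0.99997577] [-7.16776803 -3.62214862 23.55778293] 40.81826167870977 0.0014408490218381978
the job is handed in; nothing more can be done
None
```

I gripped the green socket, fitted it over the installer's hex nut and pushed the collar down. I handed the job in at 10.6 s, still gripping and pressing; no verdict was reported.

- **Meshing:** The first try was 30° out, because the square drive hole looks the same every quarter turn. The socket stopped with its mouth at about 88 mm. I unloaded it, turned it -30°, and it slid on freely.
- **Collar:** It appears to be on its stop. Force rose from about 10 to 33 N with almost no further travel, and the side picture showed the collar pushed down to the body rim. I then eased off to about 24 N.
- **Last checks:**
  - Mouth height is about 64 mm, worked out from the tool height.
  - The tool is tilted about 0.007 rad, the fingers are 40.8 mm open on the socket, and the arm is at rest.
  - A sideways force of about 8 N remained.
- **Disagreements:** The camera estimates of the nut position differed by a few millimetres, about 5 mm for the rough first side-view reading. The fit itself settled the position.
- **Not checked:** I did not measure the canister, saucer or clip tray again. The arm's path stayed clear of them.

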